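# Click the banding wheel round to its zero mark and lock it

### The arm

A 7-joint arm with a two-finger parallel gripper is mounted at the origin on a cart in front of the work surface, level with it; the furniture and walls round the work are solid. World frame = base frame: x ahead of the robot, y to its left, z up, the work surface at z = 0. Lengths are in m, angles in rad, forces in N, time in s.
With the tool pointing down it reaches from about 0.4 to 0.85 m from the base axis. Payload 10.4 kg.
Tool frame: the origin (TCP) lies on the centre line of the jaws, within the pads' length; the fingertips stand 11 mm ahead of it and the grasp point (between the pads) lies 8 mm behind it (manip.finger_overhang is the distance from the TCP to the fingertips, in m); z points along the fingers, y is the line along which they close (so a half turn about z gives the same grasp; the last joint's range is limited). The gripper opens to 85 mm and grips with 20 to 120 N. Pads are 22 mm wide; open, the fingers measure 114 mm over their backs; the gripper's body (76 mm by 85 mm) begins 54 mm behind the grasp point. The pads swing forward as they close: fully open they stand 13 mm farther back than shut.
Start: joints at [1.309, 0.332, -0.065, 1.46, 0.022, 1.35, -0.088], TCP at [0.148, -0.607, 0.242] pointing down, gripper open.
Joint ranges: [-2.6, 2.6], [-0.5, 2.12], [-1.47, 1.34], [0.16, 2.42], [-1.27, 4.41], [0.06, 2.06], [-2.6, 2.6]. Speed limits (rad/s): [2.22, 2.22, 2.79, 2.79, 3.14, 3.14, 3.14].

### API

Orientations are given as a unit quaternion [x, y, z, w].
In Python, from workcell import manip, imaging, workorder gives the robot as it stands.
- The arm moves only by the tool jog_arm, never from a script. Its argument "deltas" is a list of rows, each an object with "gripper": the opening, from 0 (shut) to 1 (fully open); "offset": the shift along the tool's x, y, z in m, a list of three; "rotation": the turn, a rotation vector about the tool's x, y, z in degrees, a list of three. In form: [{"gripper": gripper, "offset": [tx, ty, tz], "rotation": [ax, ay, az]}, ...]. A call has 1 to 20 rows; each row shifts and turns the commanded pose from where the row before left it, along the tool's axes as they then stand; what a row does not reach is not made up. A row lasts 1/10 s, in which the tool goes at most 50 mm and 8.59 degrees, less where a joint would pass 70% of its speed; a pose out of reach is approached as far as the arm can. A call with a gripper value outside its range is refused whole. The fingers move at their own pace and stop on an object; "newtons" is the grip in N (left out, the last holds). Time passes only in rows, so rows that do not move let the fingers close. It gives the time, the measured TCP pose, the force, the opening and the grip force at its end, in the units of the state.
- manip.get_obs(): the state, without advancing time (a new reading comes with each control period).
- imaging.camera(name): name is "scene" or "top" or "wrist"; returns the picture (384x512x3 uint8, blue, green, red); there is no depth.
- imaging.camera_model(name): a dict with "camera_matrix" (3x3 intrinsics, pixels), "world_to_cam" (4x4, takes a point from world to camera coordinates); the wrist camera has in their place "hand_eye" (4x4, takes a point from camera to tool coordinates, whose origin is the TCP and whose axes are the flange's). Camera axes: x right, y up, looking along -z (the intrinsics and any distortion apply to the point x, -y, -z); pixel columns grow to the right and rows downward; lengths in m; the calibration is good to about 2 mm. A picture is of the moment at which its call begins: read the wrist's pose just before it. camera_model takes no time and is no camera call.
- workorder.hand_in(): hands the job in; it is judged then, once.
The state is a dict: "clock": time; "joint_pos": joint angles; "joint_velocities": joint speeds; "tau": joint torques, N m; "position": TCP position; "ee_rot": TCP orientation; "ft_force": force on the tool from outside, world axes, zero at the start; "torque": the same for the moment, N m; "grip_width": opening from 0.0 (shut) to 1.0 (fully open); "grasp_force": force on a finger pad.
Only numpy, scipy, OpenCV 4.12 (cv2) and the standard library are available. Lean on these libraries where they do the work, as an engineer would, in place of code of your own. Each camera call takes 0.05 s, during which the arm holds its last target. There are 200 camera calls.

### The job

The bowl on the banding wheel is to be banded from the zero mark. With a fingertip, flick the lobed edge of the wheel round anticlockwise (seen from above) until the one upright stud on the wheel stands and rests in its click at the fixed pointer, and do not run past it: the ratchet will not let it come back. Then push the knob of the lock bolt in towards the wheel until the bolt is fully home. The bowl stays where it stands on the wheel and is not touched, nothing is lifted, and the other things on the bench are left alone.

Things in the scene. Friction and masses are not known exactly. Their poses are not given: they have to be found in the camera images.
- turntable: the banding wheel's dark cast foot, 194 mm across, fixed to the bench; its origin is on the bench top, on the wheel's upright axis. Its y axis points from the axis to the pointer, its -y axis to the lock bolt. Outside the foot, the space below the wheel's rim is open down to the bench except at the pointer and the bolt.
- head_centre (a point): centre of the top of the grooved aluminium head: disc of 96 mm radius, 83 to 100 mm above the bench, with 12 equal thumb lobes round its edge, 30 degrees apart. Each lobe is a rounded nub 15 mm thick that stands out to 116.5 mm from the axis (round end centred at 109 mm), 41 mm free between neighbours. In every click position one lobe stands at the pointer.
- wheel (a joint): angle of the head, rad: 0 with the stud at the pointer, growing anticlockwise from above. One click is 0.5236 (30 degrees); it starts 2, 3 or 4 clicks short (-1.05, -1.57, -2.09). A lobe takes about 5 N along the edge; once 15 degrees past a click the head springs on into the next and stops by itself. A ratchet blocks it clockwise after about 3 degrees of play.
- zero_stud (a point): tip of the only upright stud on the head, a dark steel pin 14 mm thick standing 26 mm above the head, 89 mm from the axis, on a flat radial bar (40 x 10 mm, 5 mm high) that runs out to one of the lobes
- pointer_tip (a point): point of the fixed steel pointer, a small cone on a 13 mm post, 92 mm above the bench and 122 mm from the axis, aimed at the axis; the lobes pass just inside it
- lock_bolt (a joint): travel of the lock bolt towards the axis in m: 0 drawn, 0.020 fully home; starts at 0 to 0.004. It slides stiffly (about 2 N), stays where it is left, and goes home only when the head rests in a click.
- bolt_knob (a point): centre of the bolt's upright round knob, 8 mm under its top; knob 18 mm across, from 86 to 108 mm above the bench, on a 13 mm stem that goes down to 59 mm; 155 mm from the axis when drawn, 135 mm when home. Clear for 45 mm outwards and to both sides, with nothing taller than 50 mm beyond.
- bowl_base (a point): centre of the underside of the terracotta bowl, 96 mm across and 46 mm high, loose on the middle of the head
- bowl: the same bowl, origin at the centre of its underside
- cup: stained clay cup with a brush standing in it, 77 mm across, 166 mm high with the brush; bystander
- tub_a: lidded white tub, 87 mm across, 48 mm high; bystander on the bolt's side
- tub_b: lidded white tub, 87 mm across, 48 mm high; bystander on the pointer's side
- loop_tool: trimming tool with wooden handle and wire loop, 206 mm long, 12 mm thick, lying flat; bystander
- rib: half-round wooden rib, 66 x 110 x 9 mm, lying flat; bystander
Things that resemble listed ones, but are neither listed nor needed, are in the scene too. What is shaped like the bowl but green is not meant.

How it is judged:
By the outcome, as a careful person would: the job done as asked, in the order asked, and still so for the second after the job is handed in, with the robot touching nothing.
It also fails if it takes over 61 s, if anything falls off the work surface, if the arm or the gripper's body presses on something with over 40 N, if the wrist force passes 120 N, or if a joint passes its speed limit or range.

## Working session

There is one attempt and no reset: what is moved stays moved. The work goes in short steps, Python scripts to look and compute and a tool call to move; the robot and the scene stay as the last step left them, time stands still between calls to the robot, and variables do not carry over. Pictures are saved under pics/ and viewed, at most 10 in all, crops included, and the job is handed in when it is done.

Besides the shell and the picture viewer there is one more tool, called after "Request:" as name(argument=value, ...) on one line, values as JSON. jog_arm: Moves the arm, as the interface text tells. Its arguments: {"type":"object","properties":{"deltas":{"type":"array","items":{"type":"object","properties":{"gripper":{"type":"number"},"offset":{"type":"array","items":{"type":"number"}},"rotation":{"type":"array","items":{"type":"number"}}}}},"newtons":{"type":"number"}},"required":["deltas"]}

```bash
mkdir -p pics
python3 - <<'E'
from workcell import manip, imaging
import cv2, numpy as np
for n in("scene","top"):
    im=imaging.camera(n); cv2.imwrite(f"pics/{n}0.png",im)
    m=imaging.camera_model(n); print(n,{k:np.round(v,4).tolist() if not isinstance(v,str) else v for k,v in m.items()})
print(imaging.camera_model("wrist"))
o=manip.get_obs(); print({k:np.round(v,3).tolist() for k,v in o.items()}, manip.finger_overhang)
a=cv2.imread("pics/scene0.png");b=cv2.imread("pics/top0.png")
E
```

```text
scene {'camera_matrix': [[367.1186, 0.0, 253.6582], [0.0, 367.1186, 189.1483], [0.0, 0.0, 1.0]], 'world_to_cam': [[0.8686, -0.4955, -0.0044, -0.4757], [0.292, 0.5045, 0.8126, -0.2886], [-0.4004, -0.7071, 0.5829, -0.7007], [0.0, 0.0, 0.0, 1.0]]}
top {'camera_matrix': [[353.4863, 0.0, 254.4979], [0.0, 353.4863, 187.1153], [0.0, 0.0, 1.0]], 'world_to_cam': [[-0.0536, -0.9986, -0.0018, 0.0856], [0.9766, -0.0528, 0.2085, -0.5734], [-0.2083, 0.0094, 0.978, -0.9206], [0.0, 0.0, 0.0, 1.0]]}
{'camera_matrix': array([[273.66676062,   0.        , 256.23006535],
       [  0.        , 273.66676062, 194.05973631],
       [  0.        ,   0.        ,   1.        ]]), 'hand_eye': array([[ 3.45402738e-04,  9.57413417e-01,  2.88720331e-01,
         7.38733797e-02],
       [ 9.99999937e-01, -3.07325411e-04, -1.77213859e-04,
         1.31458462e-03],
       [-8.09358316e-05,  2.88720374e-01, -9.57413463e-01,
        -1.31906830e-01],
       [ 0.00000000e+00,  0.00000000e+00,  0.00000000e+00,
         1.00000000e+00]])}
{'clock': 0.1, 'joint_pos': [1.309, 0.333, -0.065, 1.461, 0.022, 1.35, -0.088], 'joint_velocities': [0.002, -0.003, -0.002, -0.002, 0.0, -0.0, 0.002], 'tau': [0.002, -62.675, 0.049, -39.243, 0.016, 0.007, -0.0], 'position': [0.148, -0.607, 0.242], 'ee_rot': [0.993, 0.119, -0.0, -0.001], 'ft_force': [0.324, 0.106, -0.396], 'torque': [-0.018, -0.009, -0.056], 'grasp_force': 0.0, 'grip_width': 1.0} 0.011
```

View pics/scene0.png

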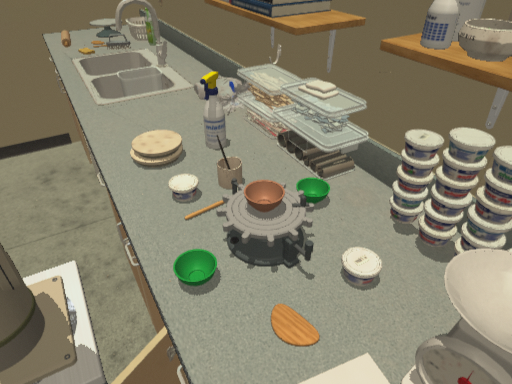

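View pics/top0.png

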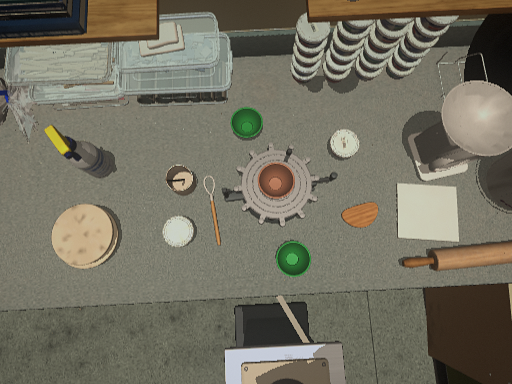

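Top view: wheel at about (276,184). The terracotta bowl is at (276,181), with green lookalike bowls at (247,123) and (293,258). Three things stick up or out from the wheel: (289,153), (228,193) and (330,178). I'll take one close crop of both views to tell stud, pointer and bolt apart.

```bash
cat > h.py <<'E'
import numpy as np, cv2
from workcell import manip, imaging
from scipy.spatial.transform import Rotation as R
def T(n):
    m=imaging.camera_model(n); return m["camera_matrix"],m["world_to_cam"]
def ray(n,u,v,z):
    K,W=T(n); d=np.array([(u-K[0,2])/K[0,0],-(v-K[1,2])/K[1,1],-1]); Rm=W[:3,:3]
    c=-Rm.T@W[:3,3]; d=Rm.T@d; return c+d*(z-c[2])/d[2]
def proj(n,p):
    K,W=T(n); q=W[:3,:3]@np.array(p)+W[:3,3]; return np.array([K[0,2]+K[0,0]*q[0]/-q[2],K[1,2]-K[1,1]*q[1]/-q[2]])
E
python3 - <<'E'
from h import *
a=cv2.imread("pics/scene0.png")[170:275,210:325];b=cv2.imread("pics/top0.png")[135:235,215:345]
A=cv2.resize(a,None,fx=3.4,fy=3.4,interpolation=cv2.INTER_CUBIC);B=cv2.resize(b,None,fx=3.4,fy=3.4,interpolation=cv2.INTER_CUBIC)
o=np.zeros((360,A.shape[1]+B.shape[1],3),np.uint8);o[:A.shape[0],:A.shape[1]]=A;o[:B.shape[0],A.shape[1]:]=B;o=o[:,:800] if o.shape[1]<=800 else cv2.resize(o,(800,int(360*800/o.shape[1])));cv2.imwrite("pics/crop1.png",o);print(A.shape,B.shape,o.shape)
im=cv2.imread("pics/top0.png");h=cv2.cvtColor(im,cv2.COLOR_BGR2HSV)
m=((h[...,0]<14)&(h[...,1]>110)).astype(np.uint8);m[:150]=0;m[210:]=0;m[:,:250]=0;m[:,305:]=0
n,l,s,c=cv2.connectedComponentsWithStats(m);i=1+s[1:,4].argmax();print(s[i],c[i], "bowl at rim z",ray("top",*c[i],.146))
for p in((289,153),(228,193),(330,178)):print(p,ray("top",*p,.1))
E
```

```text
(357, 391, 3) (340, 442, 3) (345, 800, 3)
[ 258  163   37   35 1020] [275.71176471 180.00686275] bowl at rim z [0.57448686 0.00068002 0.146     ]
(289, 153) [ 0.6583404 -0.0436752  0.1      ]
(228, 193) [0.55662596 0.1260491  0.1       ]
(330, 178) [ 0.58275506 -0.14801346  0.1       ]
```

View pics/crop1.png

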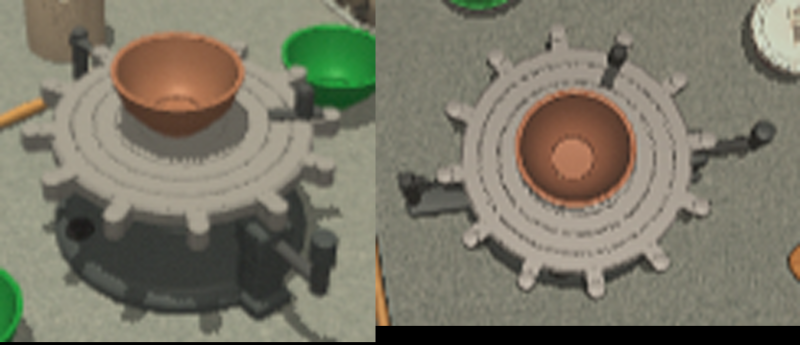

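In the crop the stud is on its flat bar at about (289,150) in the top view, near a lobe on the far side. The pointer is on the left at (224,191), and the bolt knob on its stem is on the right at (334,174). In the scene view the knob is at about (308,245) and the stud at (303,200).

Run:
```python
from h import *
s=3.265
t=lambda x,y:(215+(x-375.5)/s,135+y/s); sc=lambda x,y:(210+x/s,170+y/s)
c=ray("top",*t(576.25,159),.092)
k1=ray("top",*t(765,127),.108); k2=ray("scene",*sc(322,240),.108)
st=ray("top",*t(618,48),.126); st2=ray("scene",*sc(303,85),.126)
pt=ray("top",*t(418,178),.098); 
for n,p in(("c",c),("knob",k1),("knob2",k2),("stud",st),("stud2",st2),("ptr",pt)):
    d=p-c; print(n,p.round(4),np.hypot(*d[:2]).round(4),np.degrees(np.arctan2(d[1],d[0])).round(1))
for x,y in [(527,288),(625,31),(596,293),(558,31),(470,242),(681,73),(451,109),(703,208),(657,268)]:
    p=ray("top",*t(x,y),.095);d=p-c;print(p[:2].round(3),np.hypot(*d[:2]).round(4),np.degrees(np.arctan2(d[1],d[0])).round(1))
```

```text
c [ 0.5767 -0.0046  0.092 ] 0.0 0.0
knob [ 0.5915 -0.1587  0.108 ] 0.1548 -84.5
knob2 [ 0.5857 -0.163   0.108 ] 0.1586 -86.7
stud [ 0.6593 -0.042   0.126 ] 0.0907 -24.3
stud2 [ 0.6565 -0.0427  0.126 ] 0.0884 -25.5
ptr [0.5665 0.1258 0.098 ] 0.1308 94.5
[0.472 0.042] 0.1143 155.9
[ 0.684 -0.053] 0.1175 -24.1
[ 0.465 -0.013] 0.1116 -175.8
[0.687 0.004] 0.1106 4.3
[0.512 0.086] 0.1113 125.5
[ 0.645 -0.097] 0.1143 -53.5
[0.624 0.096] 0.1116 64.9
[ 0.53  -0.105] 0.1105 -115.2
[ 0.483 -0.063] 0.1107 -148.0
```

Axis is at about (0.577,-0.005) and the pointer direction is about 95°. The stud is at -25°, so 4 clicks are needed. Radii fit the given sizes (stud 89–91, knob 155–158, lobes 111–117 mm). Candidate check: the stud is the post on the radial bar at (289,150), not the pointer (224,191) or the knob (334,174). The bowl is the terracotta one. Next I'll swing over with the gripper shut to the near side of the wheel.

Request:
jog_arm(deltas=[{"gripper": 0, "offset": [0.047, -0.009, 0], "rotation": [0, 0, -4.4]}, {"gripper": 0, "offset": [0.046, -0.009, 0], "rotation": [0, 0, -4.4]}, {"gripper": 0, "offset": [0.046, -0.009, 0], "rotation": [0, 0, -4.4]}, {"gripper": 0, "offset": [0.045, -0.009, 0], "rotation": [0, 0, -4.4]}, {"gripper": 0, "offset": [0.044, -0.009, 0], "rotation": [0, 0, -4.4]}, {"gripper": 0, "offset": [0.043, -0.009, 0], "rotation": [0, 0, -4.4]}, {"gripper": 0, "offset": [0.043, -0.009, 0], "rotation": [0, 0, -4.4]}, {"gripper": 0, "offset": [0.042, -0.009, 0], "rotation": [0, 0, -4.4]}, {"gripper": 0, "offset": [0.042, -0.009, 0], "rotation": [0, 0, -4.4]}, {"gripper": 0, "offset": [0.041, -0.009, 0], "rotation": [0, 0, -4.4]}, {"gripper": 0, "offset": [0.04, -0.009, 0], "rotation": [0, 0, -4.4]}, {"gripper": 0, "offset": [0.04, -0.009, 0], "rotation": [0, 0, -4.4]}, {"gripper": 0, "offset": [0.039, -0.009, 0], "rotation": [0, 0, -4.4]}, {"gripper": 0, "offset": [0.038, -0.009, 0], "rotation": [0, 0, -4.4]}, {"gripper": 0, "offset": [0.038, -0.009, 0], "rotation": [0, 0, -4.4]}, {"gripper": 0, "offset": [0.037, -0.009, 0], "rotation": [0, 0, -4.4]}, {"gripper": 0, "offset": [0.036, -0.009, 0], "rotation": [0, 0, -4.4]}, {"gripper": 0, "offset": [0, 0, 0], "rotation": [0, 0, 0]}, {"gripper": 0, "offset": [0, 0, 0], "rotation": [0, 0, 0]}])

```text
clock: 2.0
position: [0.4881, -0.0306, 0.2422]
ee_rot: [0.716, 0.698, -0.0, 0.0]
ft_force: [-0.5, -0.6, 0.9]
grip_width: -0.0
grasp_force: 0.0
```

Request:
jog_arm(deltas=[{"gripper": 0, "offset": [0.023, -0.014, 0], "rotation": [0, 0, 0]}, {"gripper": 0, "offset": [0.023, -0.014, 0], "rotation": [0, 0, 0]}, {"gripper": 0, "offset": [0, 0, 0.05], "rotation": [0, 0, 8.5]}, {"gripper": 0, "offset": [0, 0, 0.02], "rotation": [0, 0, 0]}, {"gripper": 0, "offset": [0, 0, 0], "rotation": [0, 0, 0]}])

```text
clock: 2.5
position: [0.4598, 0.0143, 0.1697]
ee_rot: [0.767, 0.642, -0.002, -0.002]
ft_force: [-0.2, -0.6, 0.7]
grip_width: 0.004
grasp_force: 0.0
```

```bash
cat >> h.py <<'E'
def wproj(o,p):
    m=imaging.camera_model("wrist");K=m["camera_matrix"];H=m["hand_eye"]
    q=R.from_quat(o["ee_rot"]).inv().apply(np.array(p)-o["position"]); q=H[:3,:3].T@(q-H[:3,3])
    return np.array([K[0,2]+K[0,0]*q[0]/-q[2],K[1,2]-K[1,1]*q[1]/-q[2]])
E
python3 - <<'E'
from h import *
o=manip.get_obs();im=imaging.camera("wrist")
c=np.array([.5767,-.0046])
for a in range(-175,185,30):
    t=np.radians(a);p=wproj(o,[*(c+.109*np.array([np.cos(t),np.sin(t)])),.1]).astype(int)
    cv2.circle(im,tuple(map(int,p)),3,(0,0,255),-1)
p=wproj(o,[*o["position"][:2],o["position"][2]-.011]);cv2.circle(im,tuple(map(int,p)),3,(255,0,0),-1)
cv2.imwrite("pics/w1.png",im);print(o["position"])
E
```

```text
[0.4597514  0.01426683 0.16966306]
```

View pics/w1.png

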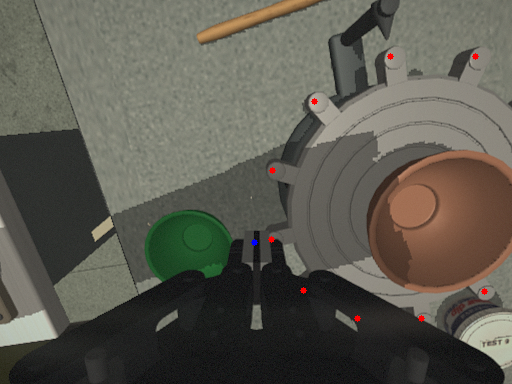

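The projected lobe positions (red) sit on the real lobes at (271,170), (314,101) and (390,57), with the pointer cone at (388,20). The fingertip (255,243) is in line for the gap between the 155° and 185° lobes. I'll go down and make the first flick.

Request:
jog_arm(deltas=[{"gripper": 0, "offset": [0, 0, 0.04], "rotation": [0, 0, 0]}, {"gripper": 0, "offset": [0, 0, 0.039], "rotation": [0, 0, 0]}, {"gripper": 0, "offset": [0, 0, 0], "rotation": [0, 0, 0]}, {"gripper": 0, "offset": [-0.004, 0, 0], "rotation": [0, 0, -1.9]}, {"gripper": 0, "offset": [-0.004, 0, 0], "rotation": [0, 0, -1.9]}, {"gripper": 0, "offset": [-0.004, 0, 0], "rotation": [0, 0, -1.9]}, {"gripper": 0, "offset": [-0.004, 0, 0], "rotation": [0, 0, -1.9]}, {"gripper": 0, "offset": [-0.004, 0, 0], "rotation": [0, 0, -1.9]}, {"gripper": 0, "offset": [-0.004, 0, 0], "rotation": [0, 0, -1.9]}, {"gripper": 0, "offset": [-0.004, 0, 0], "rotation": [0, 0, -1.9]}, {"gripper": 0, "offset": [-0.004, 0, 0], "rotation": [0, 0, -1.9]}, {"gripper": 0, "offset": [-0.004, 0, 0], "rotation": [0, 0, -1.9]}, {"gripper": 0, "offset": [-0.004, 0, 0], "rotation": [0, 0, -1.9]}, {"gripper": 0, "offset": [-0.004, 0, 0], "rotation": [0, 0, -1.9]}, {"gripper": 0, "offset": [-0.004, 0, 0], "rotation": [0, 0, -1.9]}, {"gripper": 0, "offset": [-0.004, 0, 0], "rotation": [0, 0, -1.9]}, {"gripper": 0, "offset": [0, 0, 0], "rotation": [0, 0, 0]}, {"gripper": 0, "offset": [0, 0, 0], "rotation": [0, 0, 0]}])

```text
clock: 4.35
position: [0.4638, -0.0362, 0.0951]
ee_rot: [0.612, 0.791, 0.0, 0.001]
ft_force: [-0.3, -0.2, -0.7]
grip_width: -0.002
grasp_force: 0.0
```

Run:
```python
from h import *
o=manip.get_obs()
im=imaging.camera("top");b=imaging.camera("scene")
A=cv2.resize(b[150:280,195:345],None,fx=2.6,fy=2.6,interpolation=cv2.INTER_CUBIC);B=cv2.resize(im[120:250,205:355],None,fx=2.6,fy=2.6,interpolation=cv2.INTER_CUBIC)
cv2.imwrite("pics/t2.png",np.hstack([A,B]))
p=o["position"]-[.5767,-.0046,0];print(o["position"],np.hypot(*p[:2]),np.degrees(np.arctan2(p[1],p[0])),o["ft_force"])
```

```text
[ 0.46384935 -0.03620048  0.09514502] 0.11719154970116644 -164.35667343562 [-0.25849338 -0.19513696 -0.66163631]
```

View pics/t2.png

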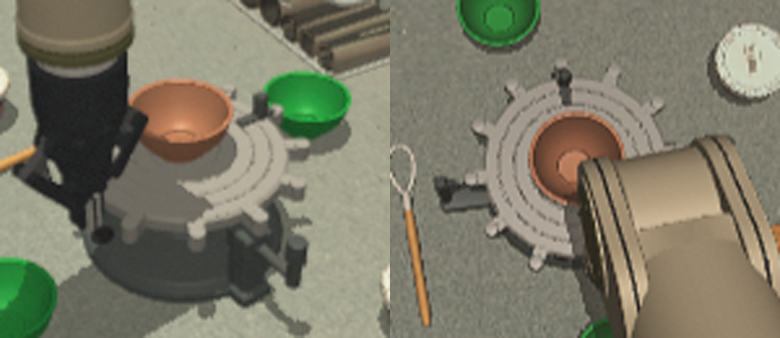

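The stud has moved one click, from about -25° to +5° (now at (562,72) in the right half of the picture). The bowl is undisturbed and the force is back to zero. Second flick: back out radially, return, re-enter and push the same arc.

Request:
jog_arm(deltas=[{"gripper": 0, "offset": [0, -0.03, 0], "rotation": [0, 0, 0]}, {"gripper": 0, "offset": [0.016, 0.001, 0.004], "rotation": [0, 0, 6.2]}, {"gripper": 0, "offset": [0.016, 0.001, 0], "rotation": [0, 0, 6.2]}, {"gripper": 0, "offset": [0.016, 0.001, 0], "rotation": [0, 0, 6.2]}, {"gripper": 0, "offset": [0.016, 0.001, 0], "rotation": [0, 0, 6.2]}, {"gripper": 0, "offset": [0, 0, 0], "rotation": [0, 0, 0]}, {"gripper": 0, "offset": [0, 0.015, 0], "rotation": [0, 0, 0]}, {"gripper": 0, "offset": [0, 0.015, 0], "rotation": [0, 0, 0]}, {"gripper": 0, "offset": [0, 0, 0], "rotation": [0, 0, 0]}])

```text
clock: 5.35
position: [0.4625, 0.0142, 0.0896]
ee_rot: [0.766, 0.642, 0.0, 0.0]
ft_force: [-0.2, -0.3, -0.3]
grip_width: -0.002
grasp_force: 0.0
```

```bash
cat > st.py <<'E'
from h import *
o=manip.get_obs();p=o["position"]-[.5767,-.0046,0];x=R.from_quat(o["ee_rot"]).apply([1,0,0])
print(o["clock"],o["position"].round(4) if hasattr(o["position"],"round") else o["position"],"r",np.hypot(*p[:2]).round(4),"ang",(np.degrees(np.arctan2(p[1],p[0]))%360).round(1),"toolx yaw",np.degrees(np.arctan2(x[1],x[0])).round(1),np.round(o["ft_force"],1))
E
python3 st.py
```

```text
5.35 [0.4625 0.0142 0.0896] r 0.1157 ang 170.7 toolx yaw 80.0 [-0.2 -0.3 -0.3]
```

Request:
jog_arm(deltas=[{"gripper": 0, "offset": [-0.0052, 0, 0], "rotation": [0, 0, -2.5]}, {"gripper": 0, "offset": [-0.0052, 0, 0], "rotation": [0, 0, -2.5]}, {"gripper": 0, "offset": [-0.0052, 0, 0], "rotation": [0, 0, -2.5]}, {"gripper": 0, "offset": [-0.0052, 0, 0], "rotation": [0, 0, -2.5]}, {"gripper": 0, "offset": [-0.0052, 0, 0], "rotation": [0, 0, -2.5]}, {"gripper": 0, "offset": [-0.0052, 0, 0], "rotation": [0, 0, -2.5]}, {"gripper": 0, "offset": [-0.0052, 0, 0], "rotation": [0, 0, -2.5]}, {"gripper": 0, "offset": [-0.0052, 0, 0], "rotation": [0, 0, -2.5]}, {"gripper": 0, "offset": [-0.0052, 0, 0], "rotation": [0, 0, -2.5]}, {"gripper": 0, "offset": [-0.0052, 0, 0], "rotation": [0, 0, -2.5]}, {"gripper": 0, "offset": [0, 0, 0], "rotation": [0, 0, 0]}, {"gripper": 0, "offset": [0, 0, 0], "rotation": [0, 0, 0]}, {"gripper": 0, "offset": [0, -0.03, 0], "rotation": [0, 0, 0]}, {"gripper": 0, "offset": [0.016, 0.001, 0], "rotation": [0, 0, 6.2]}, {"gripper": 0, "offset": [0.016, 0.001, 0], "rotation": [0, 0, 6.2]}, {"gripper": 0, "offset": [0.016, 0.001, 0], "rotation": [0, 0, 6.2]}, {"gripper": 0, "offset": [0.016, 0, 0], "rotation": [0, 0, 6.2]}, {"gripper": 0, "offset": [0, 0, 0], "rotation": [0, 0, 0]}])

```text
clock: 7.15
position: [0.4299, 0.0214, 0.0895]
ee_rot: [0.766, 0.643, 0.0, -0.0]
ft_force: [0.8, 0.3, -0.4]
grip_width: -0.001
grasp_force: 0.0
```

```bash
python3 st.py
python3 - <<'E'
from h import *
im=imaging.camera("top");b=imaging.camera("scene")
A=cv2.resize(b[150:280,195:345],None,fx=2.6,fy=2.6,interpolation=cv2.INTER_CUBIC);B=cv2.resize(im[120:250,205:355],None,fx=2.6,fy=2.6,interpolation=cv2.INTER_CUBIC)
cv2.imwrite("pics/t3.png",np.hstack([A,B]))
E
```

```text
7.15 [0.4299 0.0214 0.0895] r 0.1491 ang 169.9 toolx yaw 80.1 [ 0.8  0.3 -0.4]
```

View pics/t3.png

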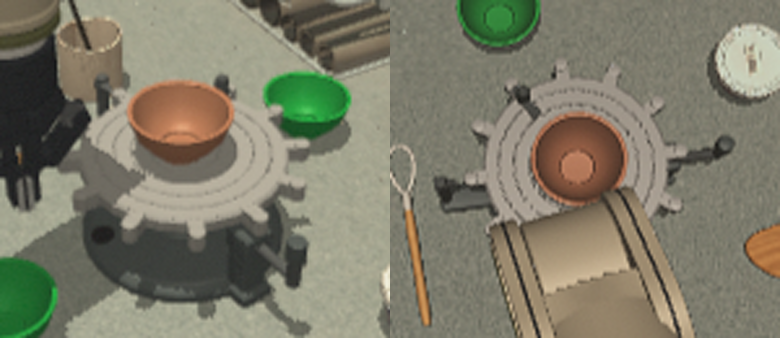

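The stud is now at about 35° ((522,95) in the right half), so two clicks are left. Third flick, then return.

Request:
jog_arm(deltas=[{"gripper": 0, "offset": [0, 0.033, 0], "rotation": [0, 0, 0]}, {"gripper": 0, "offset": [0, 0, 0], "rotation": [0, 0, 0]}, {"gripper": 0, "offset": [-0.0052, 0, 0], "rotation": [0, 0, -2.5]}, {"gripper": 0, "offset": [-0.0052, 0, 0], "rotation": [0, 0, -2.5]}, {"gripper": 0, "offset": [-0.0052, 0, 0], "rotation": [0, 0, -2.5]}, {"gripper": 0, "offset": [-0.0052, 0, 0], "rotation": [0, 0, -2.5]}, {"gripper": 0, "offset": [-0.0052, 0, 0], "rotation": [0, 0, -2.5]}, {"gripper": 0, "offset": [-0.0052, 0, 0], "rotation": [0, 0, -2.5]}, {"gripper": 0, "offset": [-0.0052, 0, 0], "rotation": [0, 0, -2.5]}, {"gripper": 0, "offset": [-0.0052, 0, 0], "rotation": [0, 0, -2.5]}, {"gripper": 0, "offset": [-0.0052, 0, 0], "rotation": [0, 0, -2.5]}, {"gripper": 0, "offset": [-0.0052, 0, 0], "rotation": [0, 0, -2.5]}, {"gripper": 0, "offset": [0, 0, 0], "rotation": [0, 0, 0]}, {"gripper": 0, "offset": [0, 0, 0], "rotation": [0, 0, 0]}, {"gripper": 0, "offset": [0, -0.03, 0], "rotation": [0, 0, 0]}, {"gripper": 0, "offset": [0.016, 0.001, 0], "rotation": [0, 0, 6.2]}, {"gripper": 0, "offset": [0.016, 0.001, 0], "rotation": [0, 0, 6.2]}, {"gripper": 0, "offset": [0.016, 0.001, 0], "rotation": [0, 0, 6.2]}, {"gripper": 0, "offset": [0.016, 0.001, 0], "rotation": [0, 0, 6.2]}, {"gripper": 0, "offset": [0, 0, 0], "rotation": [0, 0, 0]}])

```text
clock: 9.25
position: [0.4323, 0.0198, 0.0895]
ee_rot: [0.764, 0.645, 0.0, -0.0]
ft_force: [0.2, -0.0, 0.4]
grip_width: -0.001
grasp_force: 0.0
```

```bash
python3 st.py
python3 - <<'E'
from h import *
im=imaging.camera("top");b=imaging.camera("scene")
A=cv2.resize(b[150:280,195:345],None,fx=2.6,fy=2.6,interpolation=cv2.INTER_CUBIC);B=cv2.resize(im[120:250,205:355],None,fx=2.6,fy=2.6,interpolation=cv2.INTER_CUBIC)
cv2.imwrite("pics/t4.png",np.hstack([A,B]))
E
```

```text
9.25 [0.4323 0.0198 0.0895] r 0.1465 ang 170.4 toolx yaw 80.3 [ 0.2 -0.   0.4]
```

View pics/t4.png

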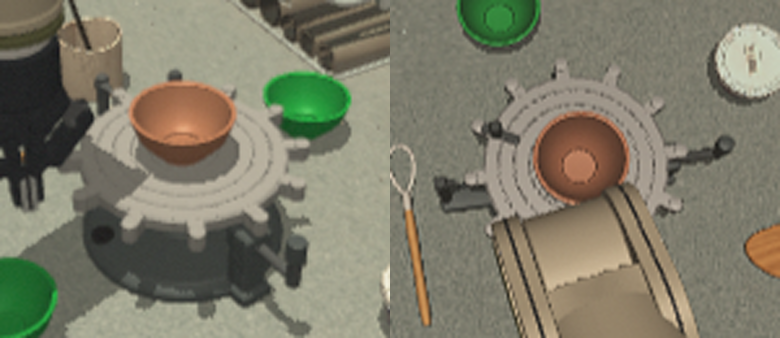

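The stud is now at about 65° ((495,130) in the right half), so one click is left. Last flick, then back out and lift.

Request:
jog_arm(deltas=[{"gripper": 0, "offset": [0, 0.03, 0], "rotation": [0, 0, 0]}, {"gripper": 0, "offset": [0, 0, 0], "rotation": [0, 0, 0]}, {"gripper": 0, "offset": [-0.0052, 0, 0], "rotation": [0, 0, -2.5]}, {"gripper": 0, "offset": [-0.0052, 0, 0], "rotation": [0, 0, -2.5]}, {"gripper": 0, "offset": [-0.0052, 0, 0], "rotation": [0, 0, -2.5]}, {"gripper": 0, "offset": [-0.0052, 0, 0], "rotation": [0, 0, -2.5]}, {"gripper": 0, "offset": [-0.0052, 0, 0], "rotation": [0, 0, -2.5]}, {"gripper": 0, "offset": [-0.0052, 0, 0], "rotation": [0, 0, -2.5]}, {"gripper": 0, "offset": [-0.0052, 0, 0], "rotation": [0, 0, -2.5]}, {"gripper": 0, "offset": [-0.0052, 0, 0], "rotation": [0, 0, -2.5]}, {"gripper": 0, "offset": [-0.0052, 0, 0], "rotation": [0, 0, -2.5]}, {"gripper": 0, "offset": [-0.0052, 0, 0], "rotation": [0, 0, -2.5]}, {"gripper": 0, "offset": [0, 0, 0], "rotation": [0, 0, 0]}, {"gripper": 0, "offset": [0, 0, 0], "rotation": [0, 0, 0]}, {"gripper": 0, "offset": [0, -0.03, 0], "rotation": [0, 0, 0]}, {"gripper": 0, "offset": [0, 0, -0.045], "rotation": [0, 0, 0]}, {"gripper": 0, "offset": [0, 0, -0.045], "rotation": [0, 0, 0]}, {"gripper": 0, "offset": [0, 0, -0.03], "rotation": [0, 0, 0]}, {"gripper": 0, "offset": [0, 0, 0], "rotation": [0, 0, 0]}])

```text
clock: 11.25
position: [0.4362, -0.0467, 0.2132]
ee_rot: [0.607, 0.795, 0.001, 0.003]
ft_force: [1.1, 0.3, -0.7]
grip_width: 0.001
grasp_force: 0.0
```

```bash
python3 st.py
python3 - <<'E'
from h import *
im=imaging.camera("top");b=imaging.camera("scene")
A=cv2.resize(b[150:280,195:345],None,fx=2.6,fy=2.6,interpolation=cv2.INTER_CUBIC);B=cv2.resize(im[120:250,205:355],None,fx=2.6,fy=2.6,interpolation=cv2.INTER_CUBIC)
cv2.imwrite("pics/t5.png",np.hstack([A,B]))
E
```

```text
11.25 [ 0.4362 -0.0467  0.2132] r 0.1466 ang 196.7 toolx yaw 105.3 [ 1.1  0.3 -0.7]
```

View pics/t5.png

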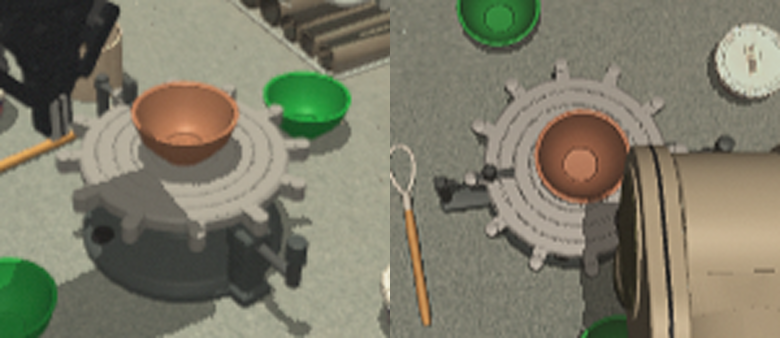

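The stud is at the pointer ((490,172) right half, pointer tip at (450,187)), and the bowl is still on the wheel. Next I'll move out behind the knob and look at it with the wrist camera.

Request:
jog_arm(deltas=[{"gripper": 0, "offset": [0, 0, 0], "rotation": [0, 0, 5]}, {"gripper": 0, "offset": [0, 0, 0], "rotation": [0, 0, 5]}, {"gripper": 0, "offset": [-0.035, 0.029, 0], "rotation": [0, 0, 0]}, {"gripper": 0, "offset": [-0.035, 0.029, 0], "rotation": [0, 0, 0]}, {"gripper": 0, "offset": [-0.034, 0.029, 0], "rotation": [0, 0, 0]}, {"gripper": 0, "offset": [-0.034, 0.028, 0], "rotation": [0, 0, 0]}, {"gripper": 0, "offset": [-0.034, 0.028, 0], "rotation": [0, 0, 0]}, {"gripper": 0, "offset": [0, 0, 0], "rotation": [0, 0, 0]}, {"gripper": 0, "offset": [0, 0, 0], "rotation": [0, 0, 0]}])

```text
clock: 12.25
position: [0.5922, -0.2043, 0.2066]
ee_rot: [0.674, 0.739, 0.0, -0.002]
ft_force: [-0.4, -0.8, 0.6]
grip_width: 0.0
grasp_force: 0.0
```

```bash
cat >> h.py <<'E'
def wray(o,u,v,z):
    m=imaging.camera_model("wrist");K=m["camera_matrix"];H=m["hand_eye"];Q=R.from_quat(o["ee_rot"])
    d=Q.apply(H[:3,:3]@np.array([(u-K[0,2])/K[0,0],-(v-K[1,2])/K[1,1],-1])); c=Q.apply(H[:3,3])+o["position"]
    return c+d*(z-c[2])/d[2]
E
python3 st.py
python3 - <<'E'
from h import *
o=manip.get_obs();im=imaging.camera("wrist");np.save("o.npy",o,allow_pickle=True)
for q in([.589,-.160,.108],[.576,.120,.1]): print(wproj(o,q))
cv2.imwrite("pics/w2.png",im)
E
```

```text
12.25 [ 0.5922 -0.2043  0.2066] r 0.2003 ang 274.4 toolx yaw 95.3 [-0.4 -0.8  0.6]
[256.99401431 146.71560382]
[ 279.95792286 -347.64747187]
```

View pics/w2.png

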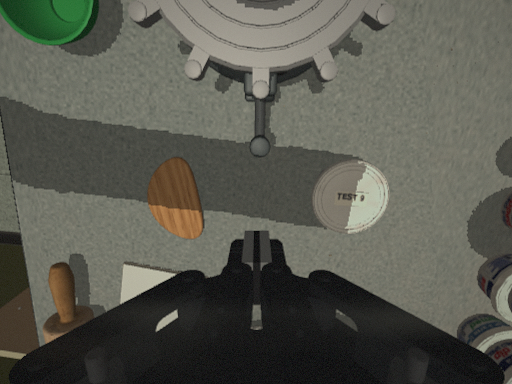

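The knob top is at (260,146) against a predicted (257,147), so the position holds to about 1 mm. The bolt runs along the tool's x axis. I'll go down outside the knob, then push in.

Request:
jog_arm(deltas=[{"gripper": 0, "offset": [0, 0.001, 0.035], "rotation": [0, 0, 0]}, {"gripper": 0, "offset": [0, 0, 0.035], "rotation": [0, 0, 0]}, {"gripper": 0, "offset": [0, 0, 0.034], "rotation": [0, 0, 0]}, {"gripper": 0, "offset": [0, 0, 0], "rotation": [0, 0, 0]}, {"gripper": 0, "offset": [0.01, 0, 0], "rotation": [0, 0, 0]}, {"gripper": 0, "offset": [0.01, 0, 0], "rotation": [0, 0, 0]}, {"gripper": 0, "offset": [0.004, 0, 0], "rotation": [0, 0, 0]}, {"gripper": 0, "offset": [0.004, 0, 0], "rotation": [0, 0, 0]}, {"gripper": 0, "offset": [0.004, 0, 0], "rotation": [0, 0, 0]}, {"gripper": 0, "offset": [0.004, 0, 0], "rotation": [0, 0, 0]}, {"gripper": 0, "offset": [0.004, 0, 0], "rotation": [0, 0, 0]}, {"gripper": 0, "offset": [0, 0, 0], "rotation": [0, 0, 0]}])

```text
clock: 13.5
position: [0.5898, -0.1641, 0.1053]
ee_rot: [0.673, 0.739, 0.0, -0.0]
ft_force: [-0.3, -0.5, -0.6]
grip_width: 0.002
grasp_force: 0.0
```

```bash
python3 st.py
```

```text
13.5 [ 0.5898 -0.1641  0.1053] r 0.16 ang 274.7 toolx yaw 95.3 [-0.3 -0.5 -0.6]
```

Request:
jog_arm(deltas=[{"gripper": 0, "offset": [0.002, 0, 0], "rotation": [0, 0, 0]}, {"gripper": 0, "offset": [0.001, 0, 0], "rotation": [0, 0, 0]}, {"gripper": 0, "offset": [0.001, 0, 0], "rotation": [0, 0, 0]}, {"gripper": 0, "offset": [0, 0, 0], "rotation": [0, 0, 0]}])

```text
clock: 13.9
position: [0.5894, -0.1608, 0.1052]
ee_rot: [0.674, 0.739, -0.0, -0.0]
ft_force: [0.7, -0.7, 0.1]
grip_width: 0.003
grasp_force: 0.7
```

```bash
python3 st.py
```

```text
13.9 [ 0.5894 -0.1608  0.1052] r 0.1568 ang 274.6 toolx yaw 95.3 [ 0.7 -0.7  0.1]
```

Request:
jog_arm(deltas=[{"gripper": 0, "offset": [0.001, 0, 0], "rotation": [0, 0, 0]}, {"gripper": 0, "offset": [0.001, 0, 0], "rotation": [0, 0, 0]}, {"gripper": 0, "offset": [0.001, 0, 0], "rotation": [0, 0, 0]}])

```text
clock: 14.2
position: [0.5892, -0.1587, 0.1053]
ee_rot: [0.674, 0.739, -0.0, 0.0]
ft_force: [1.8, -7.0, -0.4]
grip_width: 0.002
grasp_force: 3.3
```

Request:
jog_arm(deltas=[{"gripper": 0, "offset": [0.001, 0, 0], "rotation": [0, 0, 0]}, {"gripper": 0, "offset": [0.001, 0, 0], "rotation": [0, 0, 0]}])

```text
clock: 14.4
position: [0.5892, -0.1586, 0.1054]
ee_rot: [0.675, 0.738, -0.001, 0.001]
ft_force: [3.2, -11.6, -1.3]
grip_width: 0.004
grasp_force: 5.7
```

The force rises with no more travel, at r ≈ 0.155 as expected for home. One more small press, then back out, lift and check.

Request:
jog_arm(deltas=[{"gripper": 0, "offset": [0.001, 0, 0], "rotation": [0, 0, 0]}, {"gripper": 0, "offset": [0.001, 0, 0], "rotation": [0, 0, 0]}, {"gripper": 0, "offset": [0, 0, 0], "rotation": [0, 0, 0]}])

```text
clock: 14.7
position: [0.5891, -0.1584, 0.1055]
ee_rot: [0.675, 0.738, -0.001, 0.002]
ft_force: [2.7, -14.7, -2.2]
grip_width: 0.006
grasp_force: 7.2
```

Request:
jog_arm(deltas=[{"gripper": 0, "offset": [-0.01, 0, 0], "rotation": [0, 0, 0]}, {"gripper": 0, "offset": [-0.02, 0, 0], "rotation": [0, 0, 0]}, {"gripper": 0, "offset": [-0.024, 0, 0], "rotation": [0, 0, 0]}, {"gripper": 0, "offset": [0, 0, -0.04], "rotation": [0, 0, 0]}, {"gripper": 0, "offset": [0, 0, -0.04], "rotation": [0, 0, 0]}, {"gripper": 0, "offset": [0, 0, -0.025], "rotation": [0, 0, 0]}, {"gripper": 0, "offset": [0, 0, 0], "rotation": [0, 0, 0]}, {"gripper": 0, "offset": [0, 0, 0], "rotation": [0, 0, 0]}])

```text
clock: 15.5
position: [0.5939, -0.2072, 0.2103]
ee_rot: [0.674, 0.739, 0.0, -0.0]
ft_force: [0.4, 0.6, -0.4]
grip_width: -0.002
grasp_force: 0.0
```

```bash
python3 st.py
python3 - <<'E'
from h import *
o=manip.get_obs();w=imaging.camera("wrist");im=imaging.camera("top")
B=cv2.resize(im[120:250,205:345],None,fx=2.6,fy=2.6,interpolation=cv2.INTER_CUBIC);A=cv2.resize(w[:260,110:410],None,fx=1.3,fy=1.3)
print("home",wproj(o,[.5887,-.1392,.108]),"drawn",wproj(o,[.5904,-.1591,.108]))
cv2.imwrite("pics/w3.png",np.hstack([A,B]))
E
```

```text
15.5 [ 0.5939 -0.2072  0.2103] r 0.2033 ang 274.9 toolx yaw 95.3 [ 0.4  0.6 -0.4]
home [256.92485485 116.79000194] drawn [256.71950526 141.35367657]
```

View pics/w3.png

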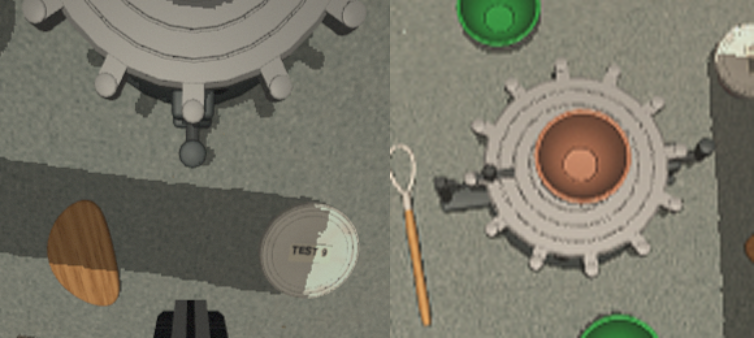

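The knob is at (258,117) in the wrist image, matching the predicted home position (257,117); drawn would be (257,141). The stud stands at the pointer ((490,172) right half), and the bowl and the neighbouring things in view look unmoved.

```bash
python3 -c "
from workcell import workorder
print(workorder.hand_in())"
```

```text
the job is handed in; nothing more can be done
None
```

The job is handed in (no verdict was returned): I flicked the wheel four clicks so the stud rests at the pointer, then pushed the lock bolt fully home, at 15.5 s on the robot's clock with the bowl untouched.

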